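# Find the rocking cover and press it home

## Task

One of the four knobbed covers of the wooden stationery box is not down on its seat and rocks: press lightly near the edge of the covers, one after another, until one tips under the finger, then let it fall level and press straight down on its knob until it has sunk fully home and lies level. Only press with the fingertips: do not lift or pull out any cover, do not lean hard on them (40 N is too much), and leave the pen, ink bottle, card case and eraser where they are.

Things in the scene. Friction and masses are not known exactly. Their poses are not given: they have to be found in the camera images.
- stationery_box: Wooden stationery box, fixed to the desk, 212 (its x) x 246 (its y) x 46 mm high; origin at the centre of its underside, z up. It has four square wells, centred at x = +50 or -50 mm and y = +67 or -67 mm in its frame, each closed by a cover; a narrow open channel along its x between the left and right wells holds a fountain pen.
- cover_1: One of four covers that look the same: loose dark wooden plate 84 x 84 mm, hand-planed 9 to 12 mm thick, sides along the box's x and y, about 0.15 kg, in its middle a small brass knob (16 mm wide, its top 16 mm above the plate). Origin in the middle of the plate's top face, z up. Plate tops stand 5 to 8 mm above the box's rim at the start. Which cover lies in which well changes.
- cover_2: Same shape and origin as cover_1. Three covers are firm; any one of the four, in any well, is the one that rocks. That one is carried on a stiff 14 mm square post under its middle, 4 mm above its seat. It lies level at first and neither its look nor its height gives it away.
- cover_3: Same shape and origin as cover_1. Test press: under 2 N, 20 to 35 mm from the middle on any side, tips the loose cover about 0.1 rad until that edge meets the seat; let go, it falls back level. A firm cover does not tip.
- cover_4: Same shape and origin as cover_1. Seating: pressed straight down on its knob with 12 to 20 N, the loose cover's post gives way and the cover sinks 4 mm on to its seat, stays there and rocks no more. A firm cover does not sink.
- fountain_pen: Black fountain pen, 137 x 13 mm, lying in the box's channel; leave alone.
- ink_bottle: Square ink bottle 50 x 50 x 60 mm beside the box (its +y side); origin under its centre; leave alone.
- card_case: Slim silver card case 63 x 96 x 9 mm beside the box (its -y side); leave alone.
- eraser: Eraser 20 x 44 x 12 mm in front of the box (its -x side); leave alone.

How it is judged:
On the way, in this order (a step that is already met when the one before it is completed fails the run):
1. a cover has been tipped by a press near its edge (by more than 0.05 rad) (((angle between cover_1's own z axis and vertical above 0.05 rad and contact force between the fingers and cover_1 above 0.05 N) or (angle between cover_2's own z axis and vertical above 0.05 rad and contact force between the fingers and cover_2 above 0.05 N) or (angle between cover_3's own z axis and vertical above 0.05 rad and contact force between the fingers and cover_3 above 0.05 N) or (angle between cover_4's own z axis and vertical above 0.05 rad and contact force between the fingers and cover_4 above 0.05 N))), for 0.1 s.
2. the cover that rocked has sunk on to its seat and lies level (((z of cover_1 in the frame of stationery_box below 0.048 m and angle between cover_1's own z axis and vertical below 0.025 rad) or (z of cover_2 in the frame of stationery_box below 0.049 m and angle between cover_2's own z axis and vertical below 0.025 rad) or (z of cover_3 in the frame of stationery_box below 0.05 m and angle between cover_3's own z axis and vertical below 0.025 rad) or (z of cover_4 in the frame of stationery_box below 0.051 m and angle between cover_4's own z axis and vertical below 0.025 rad))), for 0.2 s.
At the end, for the whole second after the job is handed in: The cover that rocked has sunk at least 3 mm (of 4 mm) below where it stood; all four covers lie in their wells, level within 0.025 rad, at rest and within 8 mm of where they started (((z of cover_1 in the frame of stationery_box below 0.048 m and angle between cover_1's own z axis and vertical below 0.025 rad) or (z of cover_2 in the frame of stationery_box below 0.049 m and angle between cover_2's own z axis and vertical below 0.025 rad) or (z of cover_3 in the frame of stationery_box below 0.05 m and angle between cover_3's own z axis and vertical below 0.025 rad) or (z of cover_4 in the frame of stationery_box below 0.051 m and angle between cover_4's own z axis and vertical below 0.025 rad)) and angle between each of cover_1, cover_2, cover_3, cover_4's own z axis and vertical below 0.025 rad and linear speed of each of cover_1, cover_2, cover_3, cover_4 below 0.02 m/s and distance of each of cover_1, cover_2, cover_3, cover_4 from where it was at the start of the episode below 0.008 m); the robot touches nothing.
It fails at once if a cover is lifted (more than 6 mm above where it stood) (z of cover_1 in the frame of stationery_box above 0.057 m or z of cover_2 in the frame of stationery_box above 0.058 m or z of cover_3 in the frame of stationery_box above 0.059 m or z of cover_4 in the frame of stationery_box above 0.06 m).
It fails at once if a cover is pressed with more than 40 N (contact force between any of the arm, the fingers and cover_1 above 40 N or contact force between any of the arm, the fingers and cover_2 above 40 N or contact force between any of the arm, the fingers and cover_3 above 40 N or contact force between any of the arm, the fingers and cover_4 above 40 N).
It fails at once if the pen, ink bottle, card case or eraser is moved by more than 20 mm (distance of any of fountain_pen, ink_bottle, card_case, eraser from where it was at the start of the episode above 0.02 m).
It also fails if it takes over 51 s, if anything falls off the work surface, if the arm or the gripper's body presses on something with over 40 N, if the wrist force passes 120 N, or if a joint passes its speed limit or range.

## Robot

A 7-joint arm with a two-finger parallel gripper is mounted at the origin on the work surface; the furniture and walls round the work are solid. World frame = base frame: x ahead of the robot, y to its left, z up, the work surface at z = 0. Lengths are in m, angles in rad, forces in N, time in s.
With the tool pointing down it reaches from about 0.425 to 0.875 m from the base axis. Payload 4.7 kg.
Tool frame: the origin (TCP) lies at the centre of the arm's flange, where the gripper is bolted on; the fingertips stand 182 mm ahead of it and the grasp point (between the pads) lies ahead of it (ctrl.hold_point_z is the z of the grasp point in the tool frame, in m); z points along the fingers, y is the direction in which the jaws open and shut (so a half turn about z gives the same grasp; the last joint's range is limited). The gripper opens to 87 mm and grips with 3 to 60 N. Pads are 19 mm wide; open, the fingers measure 117 mm over their backs; the gripper's body (75 mm by 190 mm) begins 51 mm behind the grasp point.
Start: joints at [1.3, 0.321, -0.07, 1.45, 0.023, 1.371, -0.057], TCP at [0.183, -0.624, 0.405] pointing down, gripper open.
Joint ranges: [-2.86, 2.86], [-0.3, 2.09], [-1.38, 1.24], [0.06, 2.45], [-1.56, 4.7], [0.09, 2.05], [-2.69, 2.69]. Speed limits (rad/s): [2.57, 2.57, 3.14, 3.14, 3.14, 3.14, 3.14].

## Interface

Orientations are given as a rotation vector (axis times angle).
In Python, from bench import get_state, imaging, workorder, ctrl gives the robot as it stands.
- The arm moves only by the tool step_arm, never from a script. Its argument "increments" is a list of rows, each an object of numbers: "claw": the opening, from 0 (shut) to 1 (fully open); "tx", "ty", "tz": the shift along the tool's x, y, z in m; "spin": the turn about the tool's z in degrees. A call has 1 to 8 rows; each row is the pose to reach, as a shift and turn from the pose commanded when the call began, along the tool's axes at that moment; what a row does not reach only later rows make up. A row lasts 1/12 s, in which the tool goes at most 41.7 mm and 7.16 degrees, less where a joint would pass 70% of its speed; a pose out of reach is approached as far as the arm can. A call with a gripper value outside its range is refused whole. The fingers move at their own pace and stop on an object; "force" is the grip in N (left out, the last holds). Time passes only in rows, so rows that repeat a pose let the fingers close. It gives the time, the measured TCP pose, the force and the opening at its end, in the units of the state.
- get_state(): the state, without advancing time (a new reading comes with each control period).
- imaging.get_image(name): name is "side" or "top" or "wrist"; returns the picture (420x560x3 uint8, blue, green, red); there is no depth.
- imaging.camera_params(name): a dict with "intrinsics" (3x3 intrinsics, pixels), "distortion" ([k1, k2, p1, p2, k3] as OpenCV has them; the pictures are not rectified), "camera_from_world" (4x4, takes a point from world to camera coordinates). Camera axes: x right, y down, z forward; pixel columns grow to the right and rows downward; lengths in m; the calibration is good to about 2 mm. A picture is of the moment at which its call begins: read the wrist's pose just before it. camera_params takes no time and is no camera call; for the wrist camera it gives the pose at the moment of the call.
- workorder.close_job(): hands the job in, once; it reports no verdict.
The state is a dict: "time": time; "joint_positions": joint angles; "qd": joint speeds; "joint_torque": joint torques, N m; "position": TCP position; "tool_rot": TCP orientation; "ft_force": force on the tool from outside, world axes, zero at the start; "torque": the same for the moment, N m; "grip_width": opening from 0.0 (shut) to 1.0 (fully open).
Only numpy, scipy, OpenCV 4.12 (cv2) and the standard library are available. Lean on these libraries where they do the work, as an engineer would, in place of code of your own. Each camera call takes 0.05 s, during which the arm holds its last target. There are 200 camera calls.

## Working session

There is one attempt and no reset: what is moved stays moved. The work goes in short steps, Python scripts to look and compute and a tool call to move; the robot and the scene stay as the last step left them, time stands still between calls to the robot, and variables do not carry over. Pictures are saved under pics/ and viewed, on a budget of 10 in all, crops included, one or two more only if the job needs it, and the job is handed in when it is done.

Besides the shell and the picture viewer there is one more tool, called after "Emit:" as name(argument=value, ...) on one line, values as JSON. step_arm: Moves the arm, as the interface text tells. Its arguments: {"type":"object","properties":{"increments":{"type":"array"},"force":{"type":"number"}},"required":["increments"]}

```bash
mkdir -p pics; python3 - <<'E'
from bench import get_state, imaging, workorder, ctrl
import cv2
s=get_state(); print(s); print(ctrl.hold_point_z)
for n in("top","side"):
    cv2.imwrite(f"pics/{n}0.png",imaging.get_image(n))
    print(n,imaging.camera_params(n))
E
```

```text
{'time': 0.0, 'joint_positions': array([ 1.3000723 ,  0.32182042, -0.07008955,  1.45165409,  0.02261817,
        1.37079582, -0.05691976]), 'qd': array([ 0.00166627, -0.00113436, -0.00193653, -0.00201104,  0.00084259,
        0.00105036, -0.00060322]), 'joint_torque': array([-9.17123289e-04, -4.91293180e+01, -4.03952077e-01, -3.12526989e+01,
       -6.38301973e-02,  4.35031636e-02,  1.16165279e-04]), 'position': array([ 0.18255492, -0.62362912,  0.4036734 ]), 'tool_rot': array([-3.10795152e+00, -4.45655743e-01,  5.97146052e-04]), 'ft_force': array([-0.17889212,  0.8281358 ,  0.0170414 ]), 'torque': array([-0.02083967,  0.00828964, -0.03912632]), 'grip_width': 1.0004124887077286}
0.1635
top {'intrinsics': array([[407.3273525 ,   0.        , 275.73873123],
       [  0.        , 407.3273525 , 206.26371731],
       [  0.        ,   0.        ,   1.        ]]), 'distortion': array([-0.08787032,  0.        ,  0.        ,  0.        ,  0.        ]), 'camera_from_world': array([[ 0.03255066, -0.99946461,  0.00330995,  0.00951749],
       [-0.97579061, -0.0324959 , -0.21627921,  0.56045854],
       [ 0.21627098,  0.00381022, -0.97632594,  0.94218083],
       [ 0.        ,  0.        ,  0.        ,  1.        ]])}
side {'intrinsics': array([[405.1530041 ,   0.        , 274.96045412],
       [  0.        , 405.1530041 , 212.62698736],
       [  0.        ,   0.        ,   1.        ]]), 'distortion': array([-0.11063894,  0.        ,  0.        ,  0.        ,  0.        ]), 'camera_from_world': array([[ 0.95356196, -0.30073466,  0.01668093, -0.50927575],
       [-0.16704289, -0.57411543, -0.80155359,  0.16415985],
       [ 0.25063172,  0.76154458, -0.59769022,  0.73620964],
       [ 0.        ,  0.        ,  0.        ,  1.        ]])}
```

View pics/top0.png

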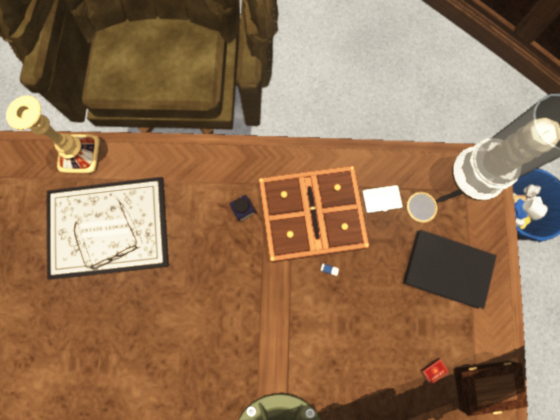

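View pics/side0.png

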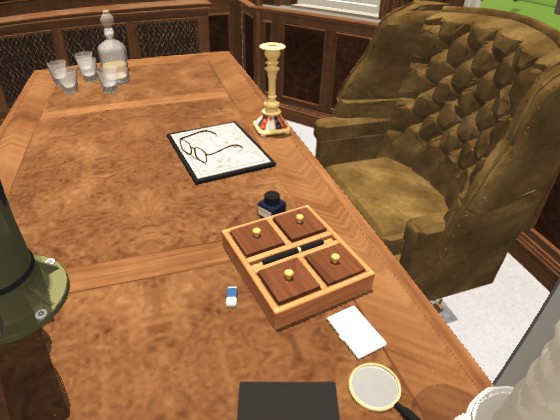

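The top view shows the box near (314,213), with knobs at about (284,195), (337,187), (290,235) and (345,227). The side view shows the same four at about (257,233), (299,219), (289,274) and (335,258). Next I'll triangulate them.

```bash
cat > h.py <<'E'
import cv2, numpy as np
from bench import get_state, imaging, ctrl
from scipy.spatial.transform import Rotation as R
def knobs(img,guess,r=8):
    hsv=cv2.cvtColor(img,cv2.COLOR_BGR2HSV); m=cv2.inRange(hsv,(18,110,130),(35,255,255)); out=[]
    for u,v in guess:
        s=m[v-r:v+r+1,u-r:u+r+1]; y,x=np.nonzero(s); out.append((u-r+x.mean(),v-r+y.mean(),len(x)))
    return np.array(out)
def norm(p,P): return cv2.undistortPoints(np.float64(p).reshape(-1,1,2),P["intrinsics"],P["distortion"]).reshape(-1,2)
def tri(pa,A,pb,B):
    X=cv2.triangulatePoints(A["camera_from_world"][:3],B["camera_from_world"][:3],norm(pa,A).T,norm(pb,B).T); return (X[:3]/X[3]).T
def plane(p,P,z):
    n=norm(p,P); T=P["camera_from_world"]; c=-T[:3,:3].T@T[:3,3]; d=np.c_[n,np.ones(len(n))]@T[:3,:3]
    return c+d*((z-c[2])/d[:,2])[:,None]
E
python3 - <<'E'
from h import *
T,S=[imaging.camera_params(n) for n in("top","side")]
t=knobs(cv2.imread("pics/top0.png"),[(284,195),(337,187),(290,235),(345,227)])
s=knobs(cv2.imread("pics/side0.png"),[(299,219),(335,258),(257,233),(289,274)])
print(t,s)
X=tri(t[:,:2],T,s[:,:2],S); print(X); print(plane(t[:,:2],T,.064)); print(plane(s[:,:2],S,.064))
for a,b in((0,1),(2,3),(0,2),(1,3)): d=X[b]-X[a]; print(np.linalg.norm(d[:2]),np.degrees(np.arctan2(d[1],d[0])))
st=get_state(); print(R.from_rotvec(st["tool_rot"]).as_matrix())
E
```

```text
[[283.5        193.78571429  28.        ]
 [336.88       186.72        25.        ]
 [289.63636364 233.75757576  33.        ]
 [344.41935484 226.06451613  31.        ]] [[299.15       216.3         20.        ]
 [334.71428571 256.14285714  21.        ]
 [256.38888889 230.44444444  18.        ]
 [288.42307692 272.23076923  26.        ]]
[[ 0.59033653  0.00996716  0.06524063]
 [ 0.61330329 -0.12245988  0.06297529]
 [ 0.49178771 -0.00786766  0.06331554]
 [ 0.51434845 -0.14054831  0.06626063]]
[[ 0.59149018  0.00978577  0.064     ]
 [ 0.61413329 -0.12259151  0.064     ]
 [ 0.49219528 -0.00791584  0.064     ]
 [ 0.51539072 -0.14105723  0.064     ]]
[[ 0.59007707  0.01139525  0.064     ]
 [ 0.61154266 -0.12352834  0.064     ]
 [ 0.4910466  -0.00870288  0.064     ]
 [ 0.51449594 -0.13845575  0.064     ]]
0.13440384942919975 -80.16108557411485
0.13458507701199615 -80.34984344936852
0.10014963619717974 -169.74195177998251
0.10059448338695222 -169.64099571479485
[[ 9.59713953e-01  2.80978307e-01 -5.64387827e-04]
 [ 2.80978863e-01 -9.59712547e-01  1.64479366e-03]
 [-7.94987406e-05 -1.73711247e-03 -9.99998488e-01]]
```

Emit:
step_arm(increments=[{"tx": 0.4845, "ty": -0.3676, "tz": 0, "spin": 6.3, "claw": 0}, {"tx": 0.4845, "ty": -0.3676, "tz": 0, "spin": 6.3, "claw": 0}, {"tx": 0.4845, "ty": -0.3676, "tz": 0, "spin": 6.3, "claw": 0}, {"tx": 0.4845, "ty": -0.3676, "tz": 0, "spin": 6.3, "claw": 0}, {"tx": 0.4845, "ty": -0.3676, "tz": 0, "spin": 6.3, "claw": 0}, {"tx": 0.4845, "ty": -0.3676, "tz": 0, "spin": 6.3, "claw": 0}, {"tx": 0.4845, "ty": -0.3676, "tz": 0, "spin": 6.3, "claw": 0}, {"tx": 0.4845, "ty": -0.3676, "tz": 0, "spin": 6.3, "claw": 0}], force=20)

```text
time: 0.77
position: [0.3815, -0.3539, 0.4045]
tool_rot: [-3.13, -0.274, 0.001]
ft_force: [1.6, -0.3, -0.8]
grip_width: 0.479
```

```bash
cat >> h.py <<'E'
c0=np.array([.5524,-.0652]); a=np.radians(10); ex=np.array([np.cos(a),np.sin(a)]); ey=np.array([-ex[1],ex[0]])
def go(lx,ly,tip):
    s=get_state(); M=R.from_rotvec(s["tool_rot"]).as_matrix()
    p=c0+lx*ex+ly*ey; d=np.r_[p,tip+.182]-s["position"]
    yaw=np.degrees(np.arctan2(M[1,0],M[0,0]))
    print("t",round(s["time"],2),"tip",s["position"]-[0,0,.182],"move",np.round(M.T@d,4),"spin",round(yaw-10,2),"F",np.round(s["ft_force"],2),"grip",round(s["grip_width"],3))
E
python3 -c "
from h import *
go(-.02,-.067,.09)"
```

```text
t 0.77 tip [ 0.38150763 -0.35386118  0.22247507] move [ 0.1985 -0.1876  0.1324] spin 0.01 F [ 1.59 -0.31 -0.78] grip 0.479
```

Emit:
step_arm(increments=[{"tx": 0.1985, "ty": -0.1876, "tz": 0.1, "claw": 0}, {"tx": 0.1985, "ty": -0.1876, "tz": 0.1, "claw": 0}, {"tx": 0.1985, "ty": -0.1876, "tz": 0.1, "claw": 0}, {"tx": 0.1985, "ty": -0.1876, "tz": 0.1, "claw": 0}, {"tx": 0.1985, "ty": -0.1876, "tz": 0.1, "claw": 0}, {"tx": 0.1985, "ty": -0.1876, "tz": 0.1, "claw": 0}, {"tx": 0.1985, "ty": -0.1876, "tz": 0.1, "claw": 0}, {"tx": 0.1985, "ty": -0.1876, "tz": 0.1, "claw": 0}])

```text
invalid input at $.increments[0]: expected keys claw, tx, ty, tz, spin
```

Emit:
step_arm(increments=[{"tx": 0, "ty": 0, "tz": 0}, {"tx": 0, "ty": 0, "tz": 0}, {"tx": 0, "ty": 0, "tz": 0}])

```text
invalid input at $.increments[0]: expected keys claw, tx, ty, tz, spin
```

```bash
python3 -c "
from h import *
go(-.02,-.067,.058)
cv2.imwrite('pics/w1.png',imaging.get_image('wrist'))"
```

```text
t 0.77 tip [ 0.38150763 -0.35386118  0.22247507] move [ 0.1985 -0.1876  0.1644] spin 0.01 F [ 1.59 -0.31 -0.78] grip 0.479
```

View pics/w1.png

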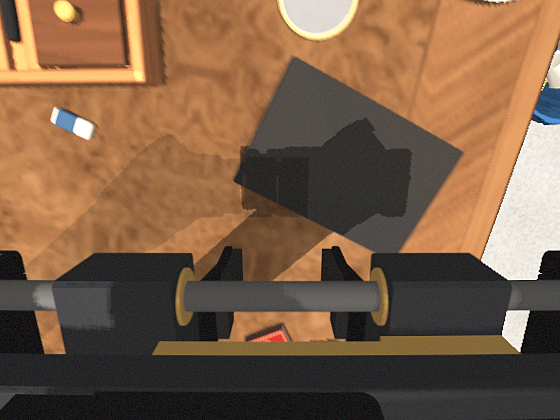

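The moves were refused because every key is required in every row. The wrist view, taken on the way, shows the box corner at the top left with a knob at (65,12), and the fingers still closing.

Emit:
step_arm(increments=[{"tx": 0.1985, "ty": -0.1876, "tz": 0.1, "claw": 0, "spin": 0}, {"tx": 0.1985, "ty": -0.1876, "tz": 0.1, "claw": 0, "spin": 0}, {"tx": 0.1985, "ty": -0.1876, "tz": 0.1, "claw": 0, "spin": 0}, {"tx": 0.1985, "ty": -0.1876, "tz": 0.1, "claw": 0, "spin": 0}, {"tx": 0.1985, "ty": -0.1876, "tz": 0.1, "claw": 0, "spin": 0}, {"tx": 0.1985, "ty": -0.1876, "tz": 0.1, "claw": 0, "spin": 0}, {"tx": 0.1985, "ty": -0.1876, "tz": 0.1, "claw": 0, "spin": 0}, {"tx": 0.1985, "ty": -0.1876, "tz": 0.1, "claw": 0, "spin": 0}])

```text
time: 1.48
position: [0.546, -0.1281, 0.3018]
tool_rot: [-3.121, -0.292, 0.001]
ft_force: [-0.5, 0.9, 0.6]
grip_width: 0.008
```

Emit:
step_arm(increments=[{"tx": 0, "ty": 0, "tz": 0, "claw": 0, "spin": 0}, {"tx": 0, "ty": 0, "tz": 0, "claw": 0, "spin": 0}, {"tx": 0, "ty": 0, "tz": 0, "claw": 0, "spin": 0}])

```text
time: 1.73
position: [0.5432, -0.1384, 0.3049]
tool_rot: [3.129, 0.27, -0.0]
ft_force: [0.0, -0.9, -0.4]
grip_width: 0.008
```

```bash
python3 -c "
from h import *
go(-.02,-.067,.058)
cv2.imwrite('pics/w2.png',imaging.get_image('wrist'))"
```

```text
t 1.73 tip [ 0.54318327 -0.13835957  0.12289149] move [ 0.0018 -0.0035  0.0649] spin -0.12 F [ 0.04 -0.91 -0.39] grip 0.008
```

View pics/w2.png

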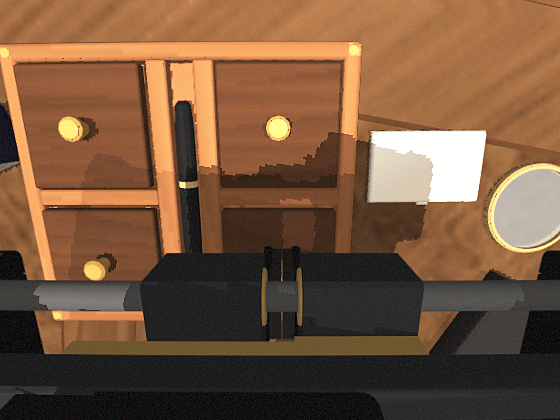

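The wrist view shows the closed fingers over the near right cover. The other knobs are clear at (70,128), (278,128) and (95,270), and the pen lies in its channel. I'll descend for the first test press.

Emit:
step_arm(increments=[{"tx": 0.0018, "ty": -0.0035, "tz": 0.04, "claw": 0, "spin": -0.1}, {"tx": 0.0018, "ty": -0.0035, "tz": 0.063, "claw": 0, "spin": -0.1}, {"tx": 0.0018, "ty": -0.0035, "tz": 0.063, "claw": 0, "spin": -0.1}, {"tx": 0.0018, "ty": -0.0035, "tz": 0.063, "claw": 0, "spin": -0.1}, {"tx": 0.0018, "ty": -0.0035, "tz": 0.063, "claw": 0, "spin": -0.1}, {"tx": 0.0018, "ty": -0.0035, "tz": 0.063, "claw": 0, "spin": -0.1}])

```text
time: 2.28
position: [0.5457, -0.1335, 0.2439]
tool_rot: [3.128, 0.275, 0.005]
ft_force: [1.2, -0.2, -0.3]
grip_width: 0.006
```

```bash
python3 -c "
from h import *
for i in range(4): go(-.02,-.067,.054); imaging.get_image('side')
cv2.imwrite('pics/s1.png',imaging.get_image('side')[150:350,150:450].repeat(2,0).repeat(2,1))"
```

```text
t 2.28 tip [ 0.54566765 -0.13353169  0.06192006] move [-0.0015  0.0009  0.0079] spin 0.06 F [ 1.2  -0.17 -0.34] grip 0.006
t 2.33 tip [ 0.54565273 -0.13337094  0.0618297 ] move [-0.0015  0.001   0.0078] spin 0.08 F [-0.48 -0.7  -1.02] grip 0.002
t 2.38 tip [ 0.54553243 -0.1332048   0.0615772 ] move [-0.0015  0.0012  0.0076] spin 0.09 F [-0.07 -0.27 -0.15] grip 0.006
t 2.43 tip [ 0.54536641 -0.13312625  0.06123466] move [-0.0013  0.0013  0.0072] spin 0.1 F [ 0.29  0.04 -0.16] grip 0.004
```

View pics/s1.png

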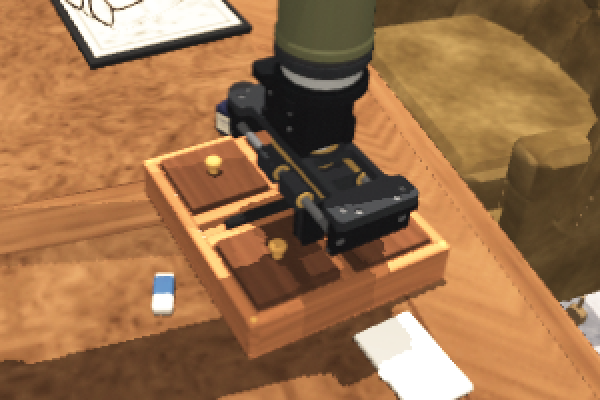

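The crop shows the fingers on the inner side of cover D (near right), with its knob visible at crop (278,245). I can track that knob together with the force.

```bash
cat >> h.py <<'E'
G=dict(A=(299,217),B=(335,257),C=(257,231),D=(288,273))
def probe(k,n=4):
    F=[];K=[]
    for i in range(n):
        im=imaging.get_image("side"); s=get_state(); F.append(s["ft_force"]); 
        hsv=cv2.cvtColor(im,cv2.COLOR_BGR2HSV); m=cv2.inRange(hsv,(15,100,70),(38,255,255)); u,v=G[k]; y,x=np.nonzero(m[v-9:v+10,u-9:u+10])
        K.append((u-9+x.mean(),v-9+y.mean(),len(x)) if len(x) else (0,0,0))
    p=s["position"]; print(k,"t",round(s["time"],2),"tip",np.round((p-[0,0,.182])*1e3,2),"F",np.round(np.mean(F,0),2),"knob",np.round(np.mean(K,0),2))
E
python3 -c "
from h import *
probe('D')"
```

```text
D t 2.73 tip [ 544.86 -132.8    59.85] F [-0.26 -0.05  0.07] knob [288.36 273.55  76.25]
```

Emit:
step_arm(increments=[{"tx": -0.001, "ty": 0.001, "tz": 0.002, "claw": 0, "spin": 0}, {"tx": -0.001, "ty": 0.001, "tz": 0.004, "claw": 0, "spin": 0}])

```text
time: 2.9
position: [0.544, -0.1342, 0.2376]
tool_rot: [3.129, 0.277, -0.0]
ft_force: [-0.6, -1.5, 0.4]
grip_width: 0.008
```

```bash
python3 -c "
from h import *
probe('D')"
```

```text
D t 3.1 tip [ 543.96 -133.98   55.5 ] F [ 0.08 -0.26  0.12] knob [288.37 273.54  76.5 ]
```

Emit:
step_arm(increments=[{"tx": 0, "ty": 0, "tz": 0.001, "claw": 0, "spin": 0}])

```text
time: 3.18
position: [0.5441, -0.134, 0.2368]
tool_rot: [3.129, 0.277, 0.0]
ft_force: [0.6, -0.2, 0.4]
grip_width: 0.008
```

```bash
python3 -c "
from h import *
probe('D')"
```

```text
D t 3.38 tip [ 544.06 -133.98   54.74] F [0.16 0.09 0.26] knob [288.39 273.52  76.75]
```

Emit:
step_arm(increments=[{"tx": 0, "ty": 0, "tz": 0.001, "claw": 0, "spin": 0}])

```text
time: 3.47
position: [0.5443, -0.134, 0.236]
tool_rot: [3.129, 0.277, 0.001]
ft_force: [0.1, 0.1, 1.6]
grip_width: 0.005
```

```bash
python3 -c "
from h import *
probe('D')"
```

```text
D t 3.67 tip [ 544.26 -133.93   53.97] F [0.71 0.3  1.07] knob [288.84 273.27  72.5 ]
```

Emit:
step_arm(increments=[{"tx": 0, "ty": 0, "tz": 0.001, "claw": 0, "spin": 0}])

```text
time: 3.75
position: [0.5444, -0.1339, 0.2351]
tool_rot: [3.129, 0.277, 0.002]
ft_force: [0.7, 0.5, 1.5]
grip_width: 0.008
```

```bash
python3 -c "
from h import *
probe('D',6)"
```

```text
D t 4.05 tip [ 544.22 -133.97   52.91] F [0.99 0.04 1.52] knob [289.52 273.07  72.83]
```

Emit:
step_arm(increments=[{"tx": 0, "ty": 0, "tz": 0.0005, "claw": 0, "spin": 0}])

```text
time: 4.13
position: [0.5443, -0.134, 0.2346]
tool_rot: [3.129, 0.277, 0.001]
ft_force: [0.7, 1.1, 4.6]
grip_width: 0.006
```

```bash
python3 -c "
from h import *
probe('D',6)
cv2.imwrite('pics/s2.png',imaging.get_image('side')[210:330,210:390].repeat(4,0).repeat(4,1))"
```

```text
D t 4.43 tip [ 544.3  -133.96   52.56] F [1.19 0.39 3.73] knob [289.66 273.09  72.5 ]
```

View pics/s2.png

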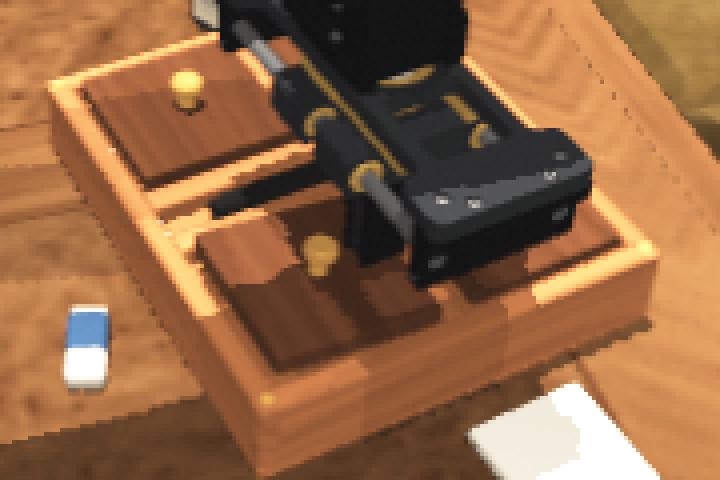

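The knob shifted 1.3 px under about 1.5 N, then the force rose to 3.7 N as the edge met the seat. The near edge of the cover is visibly raised, so D (near right) is the loose one. I'll lift off and move over its knob.

Emit:
step_arm(increments=[{"tx": 0, "ty": 0, "tz": -0.005, "claw": 0, "spin": 0}, {"tx": 0, "ty": 0, "tz": -0.03, "claw": 0, "spin": 0}, {"tx": 0, "ty": 0, "tz": -0.03, "claw": 0, "spin": 0}, {"tx": 0, "ty": 0, "tz": -0.03, "claw": 0, "spin": 0}])

```text
time: 4.82
position: [0.544, -0.1342, 0.2649]
tool_rot: [3.128, 0.276, 0.001]
ft_force: [0.2, 0.8, -0.0]
grip_width: 0.004
```

```bash
python3 -c "
from h import *
probe('D')
go(-.05,-.067,.08)"
```

```text
D t 5.02 tip [ 543.38 -134.05   81.11] F [ 0.01  0.43 -0.29] knob [288.35 273.54  76.  ]
t 5.02 tip [ 0.54337544 -0.13404834  0.08111039] move [-0.0292  0.0007  0.0012] spin 0.11 F [-0.31  0.9  -0.12] grip 0.006
```

Emit:
step_arm(increments=[{"tx": -0.0295, "ty": 0.001, "tz": 0, "claw": 0, "spin": 0.1}, {"tx": -0.0295, "ty": 0.001, "tz": 0, "claw": 0, "spin": 0.1}, {"tx": -0.0295, "ty": 0.001, "tz": 0, "claw": 0, "spin": 0.1}, {"tx": -0.0295, "ty": 0.001, "tz": 0.006, "claw": 0, "spin": 0.1}, {"tx": -0.0295, "ty": 0.001, "tz": 0.006, "claw": 0, "spin": 0.1}])

```text
time: 5.43
position: [0.5152, -0.1399, 0.2572]
tool_rot: [-3.129, -0.275, 0.001]
ft_force: [0.2, 0.7, -0.7]
grip_width: 0.002
```

```bash
python3 -c "
from h import *
probe('D')
go(-.05,-.067,.071)"
```

```text
D t 5.63 tip [ 515.58 -139.89   76.14] F [-0.33 -0.12  0.03] knob [288.37 274.6   56.5 ]
t 5.63 tip [ 0.51558308 -0.13989047  0.07613507] move [-0.0008 -0.0002  0.0051] spin 0.05 F [-0.21  0.31 -1.23] grip 0.004
```

Emit:
step_arm(increments=[{"tx": -0.001, "ty": 0, "tz": 0.004, "claw": 0, "spin": 0}, {"tx": -0.001, "ty": 0, "tz": 0.004, "claw": 0, "spin": 0}])

```text
time: 5.8
position: [0.514, -0.1402, 0.2536]
tool_rot: [-3.129, -0.275, 0.001]
ft_force: [-0.0, -0.6, 0.1]
grip_width: 0.002
```

Emit:
step_arm(increments=[{"tx": 0, "ty": 0, "tz": 0.0008, "claw": 0, "spin": 0}, {"tx": 0, "ty": 0, "tz": 0.0008, "claw": 0, "spin": 0}])

```text
time: 5.97
position: [0.5141, -0.1403, 0.2532]
tool_rot: [-3.13, -0.274, 0.0]
ft_force: [0.3, -0.9, -0.2]
grip_width: 0.008
```

Emit:
step_arm(increments=[{"tx": 0, "ty": 0, "tz": 0.0008, "claw": 0, "spin": 0}, {"tx": 0, "ty": 0, "tz": 0.0008, "claw": 0, "spin": 0}])

```text
time: 6.13
position: [0.5143, -0.1404, 0.2527]
tool_rot: [3.129, 0.274, 0.0]
ft_force: [0.5, 0.7, 0.1]
grip_width: 0.002
```

```bash
python3 -c "
from h import *
probe('D')"
```

```text
D t 6.33 tip [ 514.19 -140.33   70.67] F [ 0.17  0.1  -0.06] knob [288.36 275.94  35.  ]
```

Emit:
step_arm(increments=[{"tx": 0, "ty": 0, "tz": 0.0008, "claw": 0, "spin": 0}, {"tx": 0, "ty": 0, "tz": 0.0008, "claw": 0, "spin": 0}])

```text
time: 6.5
position: [0.5145, -0.1403, 0.2526]
tool_rot: [3.129, 0.274, 0.001]
ft_force: [-0.7, 0.8, 3.9]
grip_width: 0.003
```

Emit:
step_arm(increments=[{"tx": 0, "ty": 0, "tz": 0.0006, "claw": 0, "spin": 0}, {"tx": 0, "ty": 0, "tz": 0.0006, "claw": 0, "spin": 0}])

```text
time: 6.67
position: [0.5145, -0.1404, 0.2523]
tool_rot: [3.129, 0.274, 0.001]
ft_force: [-2.2, 1.1, 5.8]
grip_width: 0.006
```

```bash
python3 -c "
from h import *
probe('D')"
```

```text
D t 6.87 tip [ 514.51 -140.35   70.25] F [-1.36  0.72  6.51] knob [288.86 276.02  34.75]
```

Emit:
step_arm(increments=[{"tx": 0, "ty": 0, "tz": 0.0008, "claw": 0, "spin": 0}, {"tx": 0, "ty": 0, "tz": 0.0008, "claw": 0, "spin": 0}])

```text
time: 7.03
position: [0.5145, -0.1403, 0.2516]
tool_rot: [3.129, 0.274, 0.001]
ft_force: [-2.1, 0.8, 6.9]
grip_width: 0.004
```

```bash
python3 -c "
from h import *
probe('D')"
```

```text
D t 7.23 tip [ 514.53 -140.35   69.55] F [-1.67  0.64  7.36] knob [288.97 276.44  31.25]
```

Emit:
step_arm(increments=[{"tx": 0, "ty": 0, "tz": 0.0008, "claw": 0, "spin": 0}, {"tx": 0, "ty": 0, "tz": 0.0008, "claw": 0, "spin": 0}])

```text
time: 7.4
position: [0.5146, -0.1403, 0.2508]
tool_rot: [3.129, 0.274, 0.001]
ft_force: [-2.1, -0.1, 6.7]
grip_width: 0.003
```

```bash
python3 -c "
from h import *
probe('D')
cv2.imwrite('pics/s3.png',imaging.get_image('side')[210:330,210:390].repeat(4,0).repeat(4,1))"
```

```text
D t 7.6 tip [ 514.57 -140.33   68.8 ] F [-1.43  0.01  6.94] knob [288.82 276.63  33.75]
```

View pics/s3.png

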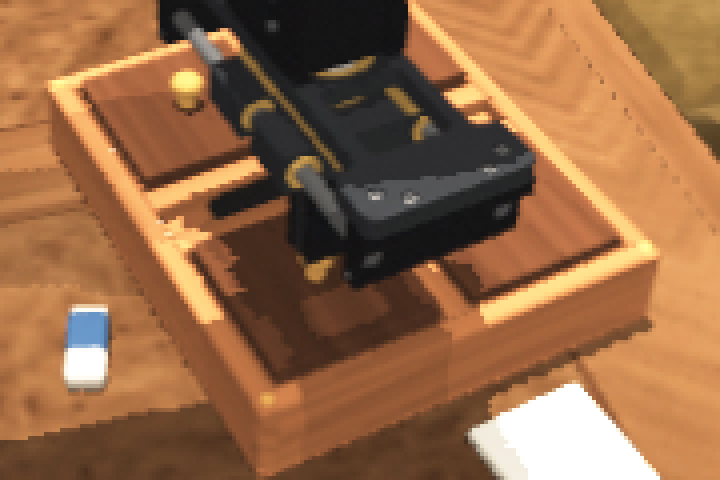

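The finger is on the knob, and the knob has dropped about 1.7 mm at a steady 7 N. Tipping could not lower the knob that far, so the post is giving way. I'll continue.

Emit:
step_arm(increments=[{"tx": 0, "ty": 0, "tz": 0.001, "claw": 0, "spin": 0}, {"tx": 0, "ty": 0, "tz": 0.001, "claw": 0, "spin": 0}])

```text
time: 7.82
position: [0.5145, -0.1403, 0.2498]
tool_rot: [3.129, 0.274, 0.001]
ft_force: [-0.7, 0.2, 8.2]
grip_width: 0.009
```

```bash
python3 -c "
from h import *
probe('D')"
```

```text
D t 8.02 tip [ 514.54 -140.33   67.77] F [-1.8   0.5   7.11] knob [288.76 277.02  33.75]
```

Emit:
step_arm(increments=[{"tx": 0, "ty": 0, "tz": 0.001, "claw": 0, "spin": 0}, {"tx": 0, "ty": 0, "tz": 0.001, "claw": 0, "spin": 0}])

```text
time: 8.18
position: [0.5144, -0.1402, 0.2487]
tool_rot: [3.129, 0.274, 0.0]
ft_force: [-3.6, 0.9, 7.3]
grip_width: 0.006
```

```bash
python3 -c "
from h import *
probe('D')"
```

```text
D t 8.38 tip [ 514.34 -140.26   66.73] F [-2.51  0.88  7.55] knob [288.88 277.39  32.  ]
```

Now it's down 3.8 mm. I'll press until the force climbs, so I know it is home.

Emit:
step_arm(increments=[{"tx": 0, "ty": 0, "tz": 0.0012, "claw": 0, "spin": 0}, {"tx": 0, "ty": 0, "tz": 0.0012, "claw": 0, "spin": 0}])

```text
time: 8.55
position: [0.5144, -0.1402, 0.2485]
tool_rot: [3.129, 0.274, -0.001]
ft_force: [-5.4, 1.4, 14.6]
grip_width: 0.002
```

```bash
python3 -c "
from h import *
probe('D')"
```

```text
D t 8.75 tip [ 514.38 -140.21   66.52] F [-5.49  1.6  14.85] knob [288.67 277.42  32.  ]
```

The knob bottomed at 66.5 mm, 4.0 mm below first contact, and the force climbed to 15 N. I'll lift off and check.

Emit:
step_arm(increments=[{"tx": 0, "ty": 0, "tz": -0.005, "claw": 0, "spin": 0}, {"tx": 0, "ty": 0, "tz": -0.03, "claw": 0, "spin": 0}, {"tx": 0, "ty": 0, "tz": -0.06, "claw": 0, "spin": 0}, {"tx": 0, "ty": 0, "tz": -0.1, "claw": 0, "spin": 0}, {"tx": -0.06, "ty": 0, "tz": -0.15, "claw": 0, "spin": 0}, {"tx": -0.06, "ty": 0, "tz": -0.15, "claw": 0, "spin": 0}, {"tx": -0.06, "ty": 0, "tz": -0.15, "claw": 0, "spin": 0}])

```text
time: 9.33
position: [0.453, -0.1522, 0.4015]
tool_rot: [3.124, 0.269, 0.007]
ft_force: [0.8, -0.3, -0.5]
grip_width: 0.001
```

```bash
python3 - <<'E'
from h import *
probe('D')
im=imaging.get_image('side'); s=knobs(im,[(299,219),(335,258),(257,233),(288,275)])
S=imaging.camera_params('side'); s0=knobs(cv2.imread('pics/side0.png'),[(299,219),(335,258),(257,233),(288,275)])
print(np.round(s-s0,2))
# expected pixel shift of knob D for a 4 mm drop
P=lambda p:cv2.projectPoints(np.float64([p]),cv2.Rodrigues(S["camera_from_world"][:3,:3])[0],S["camera_from_world"][:3,3],S["intrinsics"],S["distortion"])[0].ravel()
print("exp",P((.5143,-.1405,.0605))-P((.5143,-.1405,.0645)))
cv2.imwrite('pics/s4.png',np.hstack([x[210:330,210:360].repeat(2,0).repeat(2,1) for x in (cv2.imread('pics/side0.png'),im)]))
E
```

```text
D t 9.53 tip [ 455.25 -150.46  213.61] F [-0.06 -0.26 -0.12] knob [287.89 275.7   49.75]
[[  0.41  -0.02  -2.  ]
 [  0.29   0.17  -2.  ]
 [ -0.44   0.06   0.  ]
 [ -0.74   1.52 -10.  ]]
exp [-0.08464168  1.58718287]
```

View pics/s4.png

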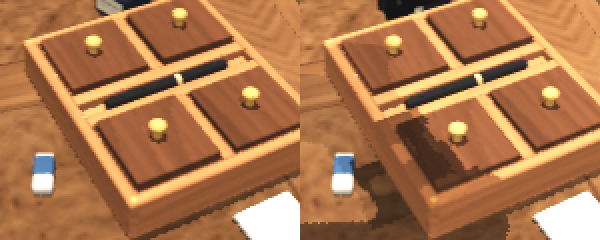

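Before and after side by side: cover D is down to about rim level and looks level. Its knob moved 1.52 px down, against 1.59 px expected for 4 mm, and nothing else has moved. I'll hand in.

```bash
python3 -c "
from bench import workorder; print(workorder.close_job())"
```

```text
the job is handed in; nothing more can be done
None
```

I found the rocking cover, seated it fully and handed the job in at about 9.5 s. It was the near right one (box −x, −y), and it was the first cover I tested, so I never pressed the other three.

- **Test press:** the cover tipped under about 1.5 N near its edge. I went on until the edge met the seat, which took the force to about 3.7–4.6 N, above the 2 N named for the test press. When I let go, it fell back level.
- **Seating:** pressed on its knob, the cover sank 4.0 mm and stopped. The highest force I read was about 15 N.
- **Last checks:** with the arm clear, the side camera shows the cover level. Its knob is 1.52 px lower, against 1.59 px expected for a 4 mm drop. The other knobs moved less than 0.5 px, which is about the measuring noise. The pen and eraser look unmoved; the ink bottle and card case are only partly in that last view.
- **What differed:** the post sank at about 7 N, not the 12–20 N stated. I did not press the edge again after seating to confirm it no longer rocks.
- **Refused moves:** two move calls were refused early on because they lacked some keys; the arm did not move.

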